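# Back up the hidden pivot bolt of the pressure cutoff

### The job

The long cast iron lever of the pressure cutoff has sagged because its pivot nut is loose. Reach down into the narrow gap between the upright steel bracket and the grey housing, grip the hidden square head of the pivot bolt and turn it until the lever lines up straight with the brass set pointer on the other side of the pivot, then keep holding it from turning back: the program finishes while still gripping the bolt head, so that the nut can be tightened. Move the lever only by the bolt head, touch neither the lever nor the pointer, and leave the thermostat, gauge cap, copper union and bleed valve standing where they are.

Things in the scene. Friction and masses are not known exactly. Their poses are not given: they have to be found in the camera images.
- cutoff: Pressure cutoff bolted to the shelf (place and yaw vary). Origin on the shelf under mid-gap; x across the gap from bracket to housing, y level along the gap towards the lever's side, z up. Bracket: upright plate x -36 to -28 mm, y -30 to 30, top at z 190. Grey housing: x 28 to 103, y -38 to 38, top at z 190.
- gap_mouth (a point): Middle of the gap's open top, between the top edges of bracket and housing, 190 mm above the shelf; axes as the cutoff's. The gap is 56 mm wide (x), open above and at both y ends, free down to a gusset 60 mm above the shelf. The pivot axis runs along x 20 mm below this point.
- head_center (a point): Centre of the steel bolt head, on the pivot axis at mid-gap: a square bar 24 x 24 mm across flats, 28 mm long along the axis (14 to each end). Turns with the lever; axes: x along the pivot (as the cutoff's x), y square to one pair of flats, pointing the lever's way, z square to the other pair (up when the lever is level).
- lever_tip (a point): Centre of the 28 mm ball at the end of the dark cast iron lever, 215 mm from the pivot axis. The lever is an 18 mm high bar in front of the bracket (cutoff x -56 to -43 mm), rigid with the bolt; axes as the bolt head's, y running out along the lever. It hangs on its lower stop at the start and falls back there if let go.
- pivot (a joint): Angle of bolt and lever (rad): 0 = lever level, positive = lever end raised (a right-handed turn about the cutoff's x), -0.55 = lower stop (sagged), 0.40 = upper stop. The lever's weight turns it down with about 0.2 to 0.35 N m, plus slight pivot friction. Turning the bolt head turns the lever.
- pointer_tip (a point): Outer end of the brass set pointer (red end): a flat arm 10 to 14 mm high, 140 mm long, on the other side of the pivot from the lever, at cutoff x -43 to -37 mm, in front of the bracket; stays where it is set. Its y axis points from here back to the pivot. Lever and pointer form one straight line when their y axes are parallel (equal angles).
- set_pointer (a joint): Angle of the pointer (rad), same sense as the lever's: 0 = level, positive = pointer end lowered; somewhere from -0.15 to 0.20. The lever's angle must be made equal to it.
- thermostat_mid (a point): Bystander: glass-bulb thermostat in a brass cradle, 45 x 85 x 51 mm high, loose; point 25 mm above the shelf.
- gauge_cap_mid (a point): Bystander: black bakelite gauge cap, 60 mm in diameter, 30 high, loose; point 15 mm above the shelf.
- union_mid (a point): Bystander: copper union standing on end, 44 mm wide, 61 high, loose; point 30 mm above the shelf.
- bleed_valve_mid (a point): Bystander: steel bleed valve with a cross handle, about 50 mm wide, 67 high, loose; point 30 mm above the shelf.

How it is judged (in metres and radians):
On the way:
1. the bolt head is gripped in the gap while the lever still hangs well below the pointer (contact force between the fingers and pivot_c0 above 3 N and distance between the grasp point and head_center below 0.025 m and angle between the y axis of lever_tip and the y axis of pointer_tip, either way round above 0.12 rad), for 0.1 s.
At the end, for the whole second after the job is handed in: Fingers still grip the bolt head (pivot_c0; over 3 N, grasp point within 25 mm of its centre), lever within 0.10 rad (6 degrees) of one straight line with the brass pointer, still (below 0.05 rad/s), and nothing touches the lever (hub, bar and ball: pivot_c1, c2, c3) (angle between the y axis of lever_tip and the y axis of pointer_tip, either way round below 0.1 rad and contact force between the fingers and pivot_c0 above 3 N and distance between the grasp point and head_center below 0.025 m and velocity of joint pivot between -0.05 and 0.05 rad/s and contact force between anything else and pivot_c1 below 0.5 N and contact force between anything else and pivot_c2 below 0.5 N and contact force between anything else and pivot_c3 below 0.5 N); the arm keeps its last pose, push and grip.
It fails at once if the robot touches the lever (contact force between any of the arm, the fingers and pivot_c1 above 1 N or contact force between any of the arm, the fingers and pivot_c2 above 1 N or contact force between any of the arm, the fingers and pivot_c3 above 1 N).
It fails at once if the robot touches or shifts the set pointer (contact force between any of the arm, the fingers and set_pointer above 1 N or distance of pointer_tip from where it was at the start of the episode above 0.008 m).
It fails at once if a bystander is shifted (distance of any of thermostat_mid, gauge_cap_mid, union_mid, bleed_valve_mid from where it was at the start of the episode above 0.015 m).
It also fails if it takes over 32 s, if anything falls off the work surface, if the arm or the gripper's body presses on something with over 40 N, if the wrist force passes 120 N, or if a joint passes its speed limit or range.

### The arm

A 6-joint arm with a two-finger parallel gripper is mounted at the origin on the work surface. World frame = base frame: x ahead of the robot, y to its left, z up, the work surface at z = 0. Lengths are in mm, angles in rad, forces in N, time in s.
With the tool pointing down it reaches from about 350 to 975 mm from the base axis. Payload 7.1 kg.
Tool frame: the origin (TCP) lies on the front face of the gripper's body, between the roots of the fingers; the fingertips stand 80 mm ahead of it and the grasp point (between the pads) lies 61 mm ahead of it; z points along the fingers, y is the line along which they close (so a half turn about z gives the same grasp; the last joint's range is limited). The gripper opens to 88 mm and grips with 3 to 60 N. Pads are 20 mm wide; open, the fingers measure 115 mm over their backs; the gripper's body (75 mm by 178 mm) begins 61 mm behind the grasp point.
Start: joints at [-1.177, 0.423, 1.63, -0, 1.089, -0.019], TCP at [250.75, -572.477, 302.675] pointing down, gripper open.
Joint ranges: [-3, 3], [-0.9, 2.11], [0.09, 2.58], [-1.31, 4.45], [0.11, 2.69], [-2.54, 2.54]. Speed limits (rad/s): [2.39, 2.39, 3.01, 3.14, 3.14, 3.14].

### API

Orientations are given as a rotation vector (axis times angle).
In Python, from workcell import readout, vision, close_job gives the robot as it stands.
- The arm moves only by the tool servo_tool, never from a script. Its argument "plan" is a list that holds one entry, the list of rows, each a list of 7 numbers: the gripper command: -1 is fully open, 1 is shut, values between are in proportion, then the shift along the world's x, y, z in units of 40 mm (1.0 is 40 mm), then the turn, a rotation vector about the world's x, y, z in units of 5 degrees (1.0 is 5 degrees). A call has 1 to 5 rows; each row shifts and turns the commanded pose from where the row before left it; what a row does not reach is not made up. A row lasts 1/12 s, in which the tool goes at most 41.7 mm and 7.16 degrees, less where a joint would pass 70% of its speed; a pose out of reach is approached as far as the arm can. A call is refused whole if a number of a shift passes 1 or a number of a turn 1, either way. A call with a gripper value outside its range is refused whole. The fingers move at their own pace and stop on an object; the grip force is fixed at half the most. Time passes only in rows, so rows that do not move let the fingers close. It gives the time, the measured TCP pose, the force, the opening and the grip force at its end, in the units of the state.
- readout.get_obs(): the state, without advancing time (a new reading comes with each control period).
- vision.get_image(name): name is "scene" or "top" or "wrist"; returns the picture (400x640x3 uint8, red, green, blue); there is no depth.
- vision.camera_params(name): a dict with "fx", "fy", "cx", "cy" (pixels), "D" ([k1, k2, p1, p2, k3] as OpenCV has them; the pictures are not rectified), "rvec" (rotation vector, rad) and "tvec" (3), from world to camera coordinates, as OpenCV has them; the wrist camera has in their place "hand_eye" (4x4, takes a point from camera to tool coordinates, whose origin is the TCP and whose axes are the flange's). Camera axes: x right, y down, z forward; pixel columns grow to the right and rows downward; lengths in mm; the calibration is good to about 2 mm. A picture is of the moment at which its call begins: read the wrist's pose just before it. camera_params takes no time and is no camera call.
- close_job(): hands the job in; it is judged then, once.
The state is a dict: "t": time; "qpos": joint angles; "qvel": joint speeds; "joint_torque": joint torques, N m; "ee_pos": TCP position; "orientation": TCP orientation; "ft_force": force on the tool from outside, world axes, zero at the start; "moment": the same for the moment, N m; "width": finger opening in mm; "grasp_force": force on a finger pad.
Only numpy, scipy, OpenCV 4.12 (cv2) and the standard library are available. Lean on these libraries where they do the work, as an engineer would, in place of code of your own. Each camera call takes 0.05 s, during which the arm holds its last target. There are 200 camera calls.

## Working session

There is one attempt and no reset: what is moved stays moved. The work goes in short steps, Python scripts to look and compute and a tool call to move; the robot and the scene stay as the last step left them, time stands still between calls to the robot, and variables do not carry over. Pictures are saved under pics/ and viewed, at most 10 in all, crops included, and the job is handed in when it is done.

Besides the shell and the picture viewer there is one more tool, called after "Emit:" as name(argument=value, ...), one argument or row to a line, values as JSON. servo_tool: Moves the arm, as the interface text tells. Its arguments: {"type":"object","properties":{"plan":{"type":"array"}},"required":["plan"]}

```bash
mkdir -p pics
python3 - <<'E'
from workcell import readout, vision
import cv2
o=readout.get_obs();print({k:o[k] for k in('t','ee_pos','orientation','width')})
for n in('scene','top'):
    cv2.imwrite(f'pics/{n}0.png',cv2.cvtColor(vision.get_image(n),cv2.COLOR_RGB2BGR));print(n,vision.camera_params(n))
print(vision.camera_params('wrist'))
E
```

```text
{'t': 0.0, 'ee_pos': array([ 250.57191917, -572.06885005,  301.8894569 ]), 'orientation': array([-3.07337742e+00, -6.43562068e-01,  5.27836663e-04]), 'width': 87.65633421259344}
scene {'fx': 360.96960434595377, 'fy': 360.96960434595377, 'cx': 316.98177477429294, 'cy': 200.67061601892902, 'D': array([-0.02555031,  0.        ,  0.        ,  0.        ,  0.        ]), 'rvec': array([ 1.57110788,  2.07598678, -0.79257458]), 'tvec': array([ 125.48867973, -316.56676514, 1201.14222168])}
top {'fx': 377.6215628552397, 'fy': 377.6215628552397, 'cx': 317.5591369753708, 'cy': 200.42561080285523, 'D': array([-0.08407627,  0.        ,  0.        ,  0.        ,  0.        ]), 'rvec': array([ 2.11904128, -2.1785707 ,  0.15470215]), 'tvec': array([ 28.82013316, 542.91196586, 838.1166678 ])}
{'fx': 331.9519453652892, 'fy': 331.9519453652892, 'cx': 320.73303401409464, 'cy': 198.08155132293652, 'D': array([0.01322462, 0.        , 0.        , 0.        , 0.        ]), 'hand_eye': array([[ 3.70137745e-05, -9.64376981e-01, -2.64531733e-01,
         7.21879520e+01],
       [ 9.99999982e-01,  8.46200855e-05, -1.68569147e-04,
         1.38134400e-01],
       [ 1.84948903e-04, -2.64531722e-01,  9.64376967e-01,
        -8.23193731e+01],
       [ 0.00000000e+00,  0.00000000e+00,  0.00000000e+00,
         1.00000000e+00]])}
```

View pics/scene0.png

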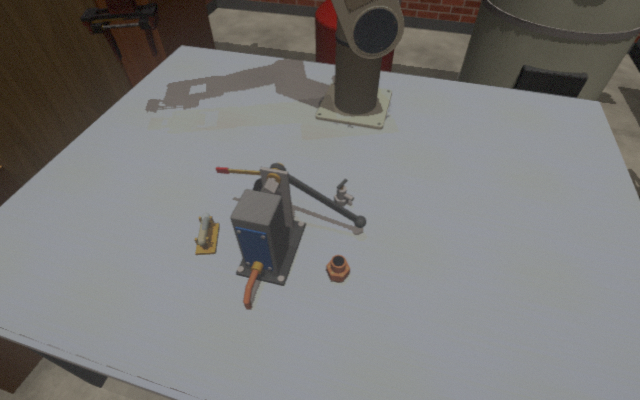

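View pics/top0.png

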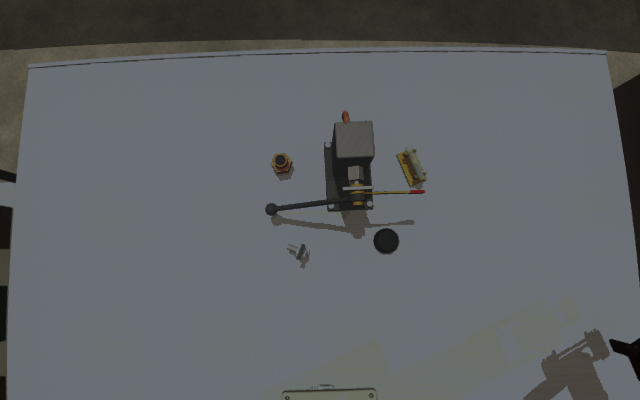

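The scene view shows the housing near (258,230), bracket and pivot near (275,175), the lever running to (360,222) and the red pointer end at (222,170). In the top view the housing top is around (354,139), the bracket (357,188), the ball (271,210) and the red end (418,191). I'll zoom in on both.

Run:
```python
import cv2
t=cv2.imread('pics/top0.png')[105:220,260:430];cv2.imwrite('pics/t1.png',cv2.resize(t,(0,0),fx=4.7,fy=4.7,interpolation=cv2.INTER_CUBIC)*1)
t=cv2.imread('pics/scene0.png')[150:290,210:380];t=cv2.convertScaleAbs(t,alpha=1.5);cv2.imwrite('pics/s1.png',cv2.resize(t,(0,0),fx=4,fy=4,interpolation=cv2.INTER_CUBIC))
```

```text
(no output)
```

View pics/t1.png

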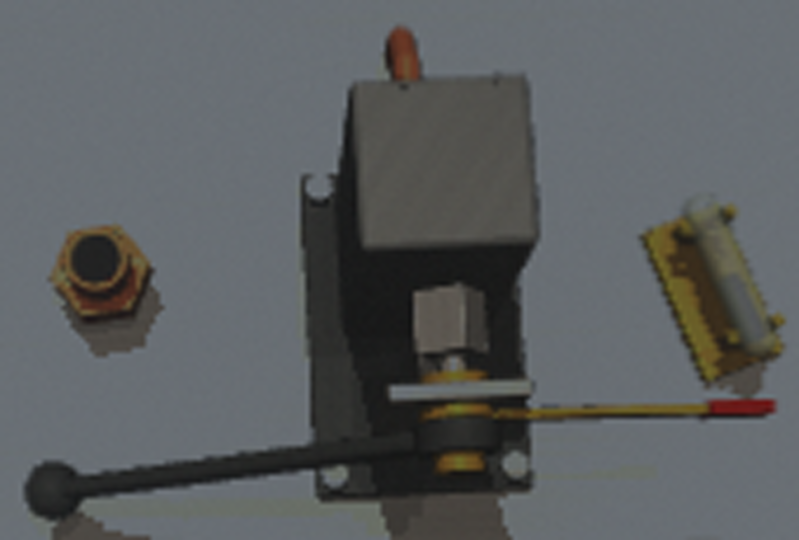

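View pics/s1.png

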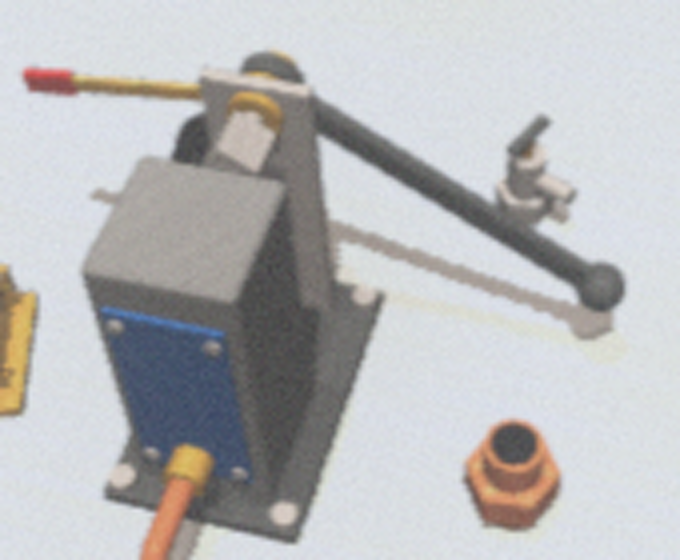

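Top crop: housing top corners are at (352,84), (527,74), (537,240) and (363,250), bracket top ends at (389,392) and (532,387), the red tip's outer end at (775,407) and the ball at (53,491). Scene crop: red outer end at (25,79), ball at (601,288).

```bash
cat > h.py <<'E'
import numpy as np, cv2
from workcell import readout, vision
from scipy.spatial.transform import Rotation as R
def ray(n,px):
    c=vision.camera_params(n);K=np.array([[c['fx'],0,c['cx']],[0,c['fy'],c['cy']],[0,0,1]])
    u=cv2.undistortPoints(np.array(px,float).reshape(-1,1,2),K,c['D'])[:,0]
    d=np.c_[u,np.ones(len(u))]
    if n=='wrist':
        o=readout.get_obs();M=R.from_rotvec(o['orientation']).as_matrix();H=c['hand_eye']
        return M@H[:3,3]+o['ee_pos'],d@(M@H[:3,:3]).T
    M=cv2.Rodrigues(c['rvec'])[0]
    return -M.T@c['tvec'],d@M
def plane(n,px,p0,nrm):
    o,d=ray(n,px);s=((p0-o)@nrm)/(d@nrm);return o+d*s[:,None]
def fit2(A,B):  # B = R A + t
    a,b=A.mean(0),B.mean(0);X=((A-a)[:,0]+1j*(A-a)[:,1]);Y=((B-b)[:,0]+1j*(B-b)[:,1])
    th=np.angle((np.conj(X)*Y).sum());M=np.array([[np.cos(th),-np.sin(th)],[np.sin(th),np.cos(th)]])
    return th,b-M@a,np.abs((A@M.T+b-M@a)-B).max(0)
E
python3 - <<'E'
from h import *
t=lambda L:[(x/4.7+260-.4,y/4.7+105-.4) for x,y in L]
s=lambda L:[(x/4+210-.4,y/4+150-.4) for x,y in L]
Z=np.array([0,0,1.])
P=plane('top',t([(352,84),(527,74),(537,240),(363,250),(389,392),(532,387)]),190*Z,Z)
A=np.array([(103,38),(103,-38),(28,-38),(28,38),(-32,30),(-32,-30.)])
th,o,e=fit2(A,P[:,:2]);print('yaw',th,'org',o,e)
ps=plane('scene',s([(105,272-0),]),190*Z,Z)
P2=plane('scene',s([(85,272),(142,157),(284,185),(240,303)]),190*Z,Z)
print('scene',fit2(np.array([(103,-38),(28,-38),(28,38),(103,38.)]),P2[:,:2]))
ex=np.array([np.cos(th),np.sin(th),0]);ey=np.cross(Z,ex);O=np.array([*o,0])
for nm,x,tp,sp in(('ptr',-40,(775,407),(25,79)),('ball',-49.5,(53,491),(601,288))):
    for n,px in(('top',t([tp])),('scene',s([sp]))):
        q=plane(n,px,O+x*ex,ex)[0]-O;print(nm,n,'y',q@ey,'z',q[2]-170,'ang',np.arctan((q[2]-170)/(q@ey)))
    a,da=ray('top',t([tp]));b,db=ray('scene',s([sp]));k=np.linalg.lstsq(np.c_[da[0],-db[0]],b-a,rcond=None)[0]
    q=(a+da[0]*k[0]+b+db[0]*k[1])/2-O;print('tri',q@ex,q@ey,q[2]-170,np.arctan((q[2]-170)/(q@ey)))
E
```

```text
yaw 0.023369005043511165 org [576.7888003  -62.70252568] [1.88440088 1.96407005]
scene (np.float64(0.042065042704516366), array([576.54236949, -62.90758063]), array([2.64727363, 2.53016986]))
ptr top y -140.23213223014346 z -16.606985019454214 ang 0.117875959124179
ptr scene y -138.99122968952452 z -15.992683056627698 ang 0.11455874386153687
tri -40.220768200019315 -139.6707782219556 -16.24829931426973 0.1158122775032244
ball top y 183.14233842123144 z -104.9615398468427 ang -0.52041616364583
ball scene y 183.13579025377857 z -110.6237783171797 ang -0.5433945385640377
tri -48.855771855197055 183.44613291785947 -109.72137353724821 -0.5390302695276713
```

Emit:
servo_tool(
  plan=[
    [[-1,0.4,0.7,0.2,0,0,-0.45],[-1,0.4,0.7,0.2,0,0,-0.45],[-1,0.4,0.7,0.2,0,0,-0.45],[-1,0.4,0.7,0.2,0,0,-0.45],[-1,0.4,0.7,0.2,0,0,-0.45]],
  ],
)

```text
t: 0.52
ee_pos: [331.0, -431.0, 342.6]
orientation: [-3.123, -0.335, 0.001]
ft_force: [1.0, 0.2, -0.6]
width: 87.8
grasp_force: 0.0
```

Emit:
servo_tool(
  plan=[
    [[-1,0.4,0.7,0,0,0,-0.45],[-1,0.4,0.7,0,0,0,-0.45],[-1,0.4,0.7,0,0,0,-0.45],[-1,0.4,0.7,0,0,0,-0.45],[-1,0.4,0.7,0,0,0,-0.45]],
  ],
)

```text
t: 0.93
ee_pos: [411.1, -290.9, 342.5]
orientation: [-3.141, -0.028, 0.0]
ft_force: [0.6, -0.4, 0.1]
width: 87.8
grasp_force: 0.0
```

Emit:
servo_tool(
  plan=[
    [[-1,0.4,0.7,0,-0.6,0,0],[-1,0.4,0.7,0,-0.6,0,0],[-1,0.4,0.7,0,-0.6,0,0],[-1,0.4,0.7,0,-0.6,0,0],[-1,0.4,0.7,0,-0.6,0,0]],
  ],
)

```text
t: 1.35
ee_pos: [491.1, -151.0, 342.7]
orientation: [2.877, 0.029, -0.003]
ft_force: [0.2, -0.1, -0.7]
width: 88.2
grasp_force: 0.0
```

Emit:
servo_tool(
  plan=[
    [[-1,0.4,0.7,0,-0.6,0,0],[-1,0.4,0.7,0,-0.6,0,0],[-1,0.4,0.7,0,-0.6,0,0],[-1,0.4,0.7,0,-0.6,0,0],[-1,0,0,0,0,0,0]],
  ],
)

```text
t: 1.77
ee_pos: [557.1, -35.5, 341.8]
orientation: [2.669, 0.034, -0.003]
ft_force: [0.0, 0.3, -1.1]
width: 88.3
grasp_force: 0.0
```

```bash
cat >> h.py <<'E'
HC=np.array([576.7,-62.8,170.]);YAW=0.028
def goal(ang,back,hc=HC,yaw=YAW):
    H=R.from_rotvec([0,0,yaw])*R.from_rotvec([ang,0,0]);M=H.as_matrix()
    T=H*R.from_rotvec([np.pi,0,0])
    o=readout.get_obs();p=hc+M[:,2]*back
    c=R.from_rotvec(o['orientation'])
    return (p-o['ee_pos'])/40,np.rad2deg((T*c.inv()).as_rotvec())/5,p
E
python3 - <<'E'
from h import *
np.set_printoptions(precision=3,suppress=True)
print(goal(-.55,161))
cv2.imwrite('pics/w1.png',cv2.cvtColor(vision.get_image('wrist'),cv2.COLOR_RGB2BGR))
M=R.from_rotvec([0,0,YAW])*R.from_rotvec([-.55,0,0])
c=vision.camera_params('wrist');o=readout.get_obs();T=np.eye(4);T[:3,:3]=R.from_rotvec(o['orientation']).as_matrix();T[:3,3]=o['ee_pos']
W=np.linalg.inv(T@c['hand_eye'])
K=np.array([[c['fx'],0,c['cx']],[0,c['fy'],c['cy']],[0,0,1]])
q=np.array([(x,y,12) for x in(-14,14) for y in(-12,12)]);q=M.apply(q)+HC
print(cv2.projectPoints(q,cv2.Rodrigues(W[:3,:3])[0],W[:3,3],K,c['D'])[0][:,0])
E
```

```text
(array([ 0.432,  1.421, -0.865]), array([-0.888, -0.118,  0.054]), array([574.344,  21.32 , 307.256]))
[[260.406 198.186]
 [228.306 197.465]
 [258.429 160.144]
 [225.288 159.667]]
```

View pics/w1.png

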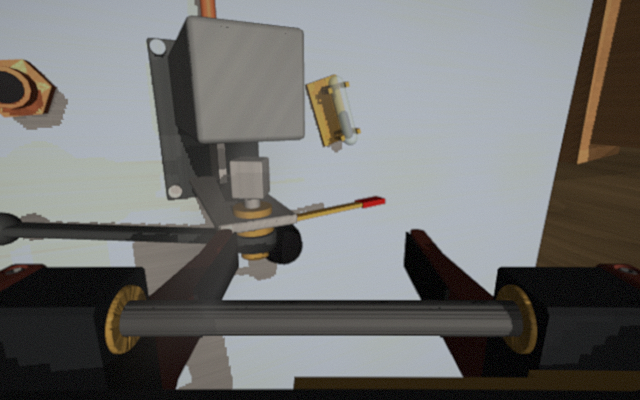

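The wrist view shows the head's top face at about u 231–263, v 157–198. I predicted 226–259, 160–198, so the estimate is within about 4 mm. I'll move to pre-grasp and recheck.

Emit:
servo_tool(
  plan=[
    [[-1,0.14,0.47,-0.28,-0.3,-0.04,0.02],[-1,0.14,0.47,-0.28,-0.3,-0.04,0.02],[-1,0.14,0.47,-0.28,-0.3,-0.04,0.02],[-1,0,0,0,0,0,0],[-1,0,0,0,0,0,0]],
  ],
)

```text
t: 2.23
ee_pos: [570.9, 15.5, 308.2]
orientation: [2.592, 0.031, 0.005]
ft_force: [0.0, 0.4, 0.7]
width: 88.1
grasp_force: 0.0
```

```bash
cat >> h.py <<'E'
def wristproj(pts):
    c=vision.camera_params('wrist');o=readout.get_obs();T=np.eye(4);T[:3,:3]=R.from_rotvec(o['orientation']).as_matrix();T[:3,3]=o['ee_pos']
    W=np.linalg.inv(T@c['hand_eye']);K=np.array([[c['fx'],0,c['cx']],[0,c['fy'],c['cy']],[0,0,1]])
    return cv2.projectPoints(pts,cv2.Rodrigues(W[:3,:3])[0],W[:3,3],K,c['D'])[0][:,0]
E
python3 - <<'E'
from h import *
np.set_printoptions(precision=3,suppress=True)
print(goal(-.55,161))
M=R.from_rotvec([0,0,YAW])*R.from_rotvec([-.55,0,0])
q=wristproj(M.apply(np.array([(x,y,12.) for x in(-14,14) for y in(-12,12)]))+HC);print(q)
c=q.mean(0).astype(int);im=cv2.cvtColor(vision.get_image('wrist'),cv2.COLOR_RGB2BGR)
r=im[c[1]-70:c[1]+70,c[0]-90:c[0]+90].copy();print('crop org',c-[90,70])
cv2.imwrite('pics/w2.png',cv2.resize(r,(0,0),fx=4,fy=4,interpolation=cv2.INTER_CUBIC))
E
```

```text
(array([ 0.086,  0.145, -0.024]), array([-0.002, -0.034,  0.053]), array([574.344,  21.32 , 307.256]))
[[329.54  223.235]
 [296.702 223.298]
 [329.739 185.963]
 [295.851 186.029]]
crop org [222 134]
```

View pics/w2.png

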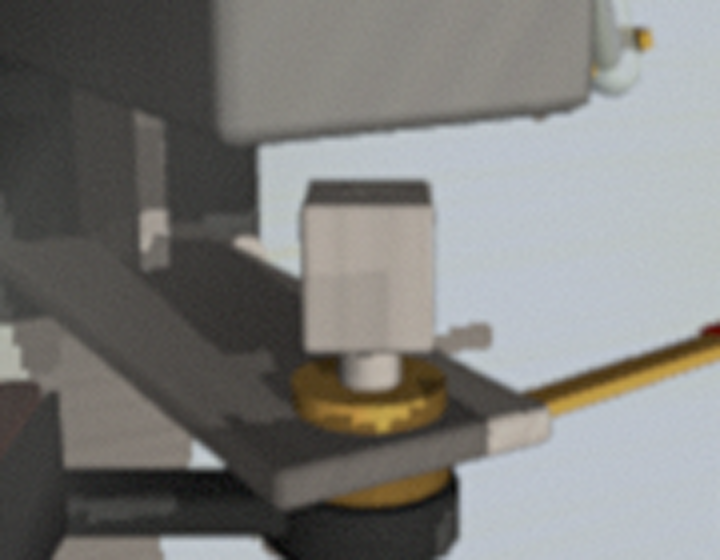

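The head's top face is at u 297.6–330.4, v 185.4–222.2, against predicted 296–329.6, 186–223. It's within about 1 mm and square to the image, so I'll make the small correction and go down.

Emit:
servo_tool(
  plan=[
    [[-1,0.1,0.12,-0.02,0,-0.03,0.05],[-1,0.01,-0.26,-0.43,0,0,0],[-1,0.01,-0.26,-0.43,0,0,0],[-1,0.01,-0.26,-0.43,0,0,0],[-1,0,0,0,0,0,0]],
  ],
)

```text
t: 2.7
ee_pos: [575.3, -12.9, 254.7]
orientation: [2.591, 0.032, 0.007]
ft_force: [-0.3, -0.2, -0.2]
width: 87.8
grasp_force: 0.0
```

Emit:
servo_tool(
  plan=[
    [[-1,0,-0.26,-0.43,0,0,0],[-1,0,-0.26,-0.42,0,0,0],[-1,0,0,0,0,0,0],[-1,0,0,0,0,0,0]],
  ],
)

```text
t: 3.03
ee_pos: [576.7, -31.8, 223.3]
orientation: [2.591, 0.032, 0.012]
ft_force: [0.5, 1.0, 0.1]
width: 87.6
grasp_force: 0.0
```

```bash
sed -i 's/^HC=.*/HC=np.array([577.3,-63.7,170.]);YAW=0.028/' h.py
python3 - <<'E'
from h import *
np.set_printoptions(precision=3,suppress=True)
print(goal(-.55,61))
E
```

```text
(array([-0.008, -0.   , -0.033]), array([-0.001,  0.023,  0.028]), array([576.407, -31.829, 222.004]))
```

Positioned within about 1 mm. Closing.

Emit:
servo_tool(
  plan=[
    [[1,0,0,-0.03,0,0,0],[1,0,0,0,0,0,0],[1,0,0,0,0,0,0],[1,0,0,0,0,0,0],[1,0,0,0,0,0,0]],
  ],
)

```text
t: 3.45
ee_pos: [577.0, -30.9, 222.0]
orientation: [2.592, 0.035, 0.014]
ft_force: [-1.0, 0.4, 0.5]
width: 57.8
grasp_force: 0.0
```

Emit:
servo_tool(
  plan=[
    [[1,0,0,0,0,0,0],[1,0,0,0,0,0,0],[1,0,0,0,0,0,0],[1,0,0,0,0,0,0],[1,0,0,0,0,0,0]],
  ],
)

```text
t: 3.87
ee_pos: [576.8, -31.3, 221.4]
orientation: [2.591, 0.034, 0.013]
ft_force: [0.4, -0.2, 0.3]
width: 24.3
grasp_force: 0.0
```

Emit:
servo_tool(
  plan=[
    [[1,0,0,0,0,0,0],[1,0,0,0,0,0,0],[1,0,0,0,0,0,0]],
  ],
)

```text
t: 4.12
ee_pos: [576.7, -31.4, 221.4]
orientation: [2.591, 0.034, 0.013]
ft_force: [-0.2, -0.8, 0.2]
width: 23.8
grasp_force: 30.0
```

Run:
```python
from h import *
np.set_printoptions(precision=3,suppress=True)
g=[goal(a,61)[2] for a in np.linspace(-.55,.115,11)]
for i in range(10): print((g[i+1]-g[i])/40)
print(.0665*180/np.pi/5, readout.get_obs()['moment'])
```

```text
[ 0.002 -0.088  0.05 ]
[ 0.003 -0.091  0.044]
[ 0.003 -0.094  0.038]
[ 0.003 -0.096  0.032]
[ 0.003 -0.098  0.025]
[ 0.003 -0.1    0.019]
[ 0.003 -0.101  0.012]
[ 0.003 -0.101  0.005]
[ 0.003 -0.101 -0.002]
[ 0.003 -0.101 -0.008]
0.7620338675239949 [ 0.18  -0.049 -0.087]
```

Gripped at 30 N. Turning slowly about the pivot.

Emit:
servo_tool(
  plan=[
    [[1,0,-0.044,0.025,0.38,0.01,0],[1,0,-0.044,0.025,0.38,0.01,0],[1,0,-0.045,0.022,0.38,0.01,0],[1,0,-0.046,0.022,0.38,0.01,0],[1,0,-0.047,0.019,0.38,0.01,0]],
  ],
)

```text
t: 4.53
ee_pos: [576.9, -40.4, 226.0]
orientation: [2.759, 0.036, 0.011]
ft_force: [1.5, -0.5, -2.1]
width: 23.7
grasp_force: 30.0
```

Emit:
servo_tool(
  plan=[
    [[1,0,-0.047,0.019,0.38,0.01,0],[1,0,-0.048,0.016,0.38,0.01,0],[1,0,-0.048,0.016,0.38,0.01,0],[1,0,-0.049,0.013,0.38,0.01,0],[1,0,-0.049,0.013,0.38,0.01,0]],
  ],
)

```text
t: 4.95
ee_pos: [577.1, -49.9, 229.0]
orientation: [2.925, 0.038, 0.01]
ft_force: [1.2, -0.1, -5.3]
width: 23.9
grasp_force: 30.0
```

Run:
```python
from h import *
np.set_printoptions(precision=3,suppress=True)
o=readout.get_obs();print(o['t'],o['ft_force'],o['moment'],o['grasp_force'],o['qpos'])
print(goal(.115,61),goal(-.2175,61))
```

```text
4.95 [ 1.249 -0.058 -5.279] [ 0.045 -0.452 -0.056] 30.000456869602203 [-0.022  0.454  1.798 -0.278  0.895  1.698]
(array([ 0.009, -0.52 ,  0.041]), array([3.795, 0.145, 0.024]), array([577.496, -70.697, 230.597])) (array([-0.005, -0.016,  0.015]), array([-0.014,  0.042,  0.017]), array([576.931, -50.542, 229.563]))
```

Emit:
servo_tool(
  plan=[
    [[1,0,-0.05,0.01,0.38,0.01,0],[1,0,-0.05,0.01,0.38,0.01,0],[1,0,-0.05,0.006,0.38,0.01,0],[1,0,-0.05,0.006,0.38,0.01,0],[1,0,-0.051,0.003,0.38,0.01,0]],
  ],
)

```text
t: 5.37
ee_pos: [577.4, -59.8, 230.3]
orientation: [3.091, 0.04, 0.007]
ft_force: [3.6, 1.7, -5.5]
width: 24.2
grasp_force: 30.0
```

Emit:
servo_tool(
  plan=[
    [[1,0,-0.051,0.003,0.38,0.01,0],[1,0,-0.051,0,0.38,0.01,0],[1,0,-0.051,0,0.38,0.01,0],[1,0,-0.051,-0.003,0.38,0.01,0],[1,0,-0.051,-0.003,0.38,0.01,0]],
  ],
)

```text
t: 5.78
ee_pos: [577.6, -69.8, 230.0]
orientation: [-3.026, -0.038, -0.005]
ft_force: [5.7, 3.7, -8.7]
width: 24.2
grasp_force: 30.0
```

Emit:
servo_tool(
  plan=[
    [[1,0,0,0,0,0,0],[1,0,0,0,0,0,0],[1,0,0,0,0,0,0]],
  ],
)

```text
t: 6.03
ee_pos: [577.6, -69.7, 230.0]
orientation: [-3.027, -0.038, -0.004]
ft_force: [5.5, 3.0, -6.0]
width: 23.5
grasp_force: 30.0
```

Run:
```python
from h import *
np.set_printoptions(precision=3,suppress=True)
print(goal(.115,61))
a=vision.get_image('top');b=vision.get_image('scene')
for n,m,c in(('t',a,(100,230,250,450)),('s',b,(120,270,180,380))):
    r=cv2.cvtColor(m,cv2.COLOR_RGB2BGR)[c[0]:c[1],c[2]:c[3]]
    cv2.imwrite(f'pics/{n}2.png',cv2.resize(cv2.convertScaleAbs(r,alpha=1.4),(0,0),fx=4,fy=4,interpolation=cv2.INTER_CUBIC))
```

```text
(array([-0.002, -0.024,  0.016]), array([0.007, 0.048, 0.036]), array([577.496, -70.697, 230.597]))
```

View pics/t2.png

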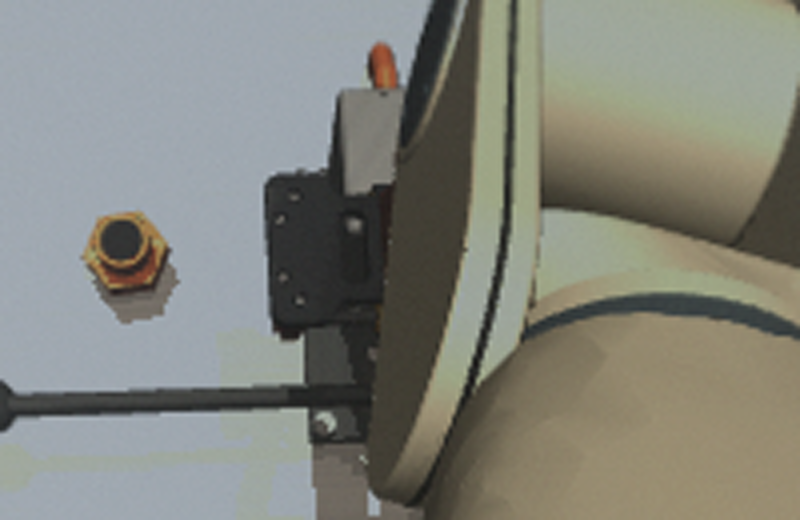

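View pics/s2.png

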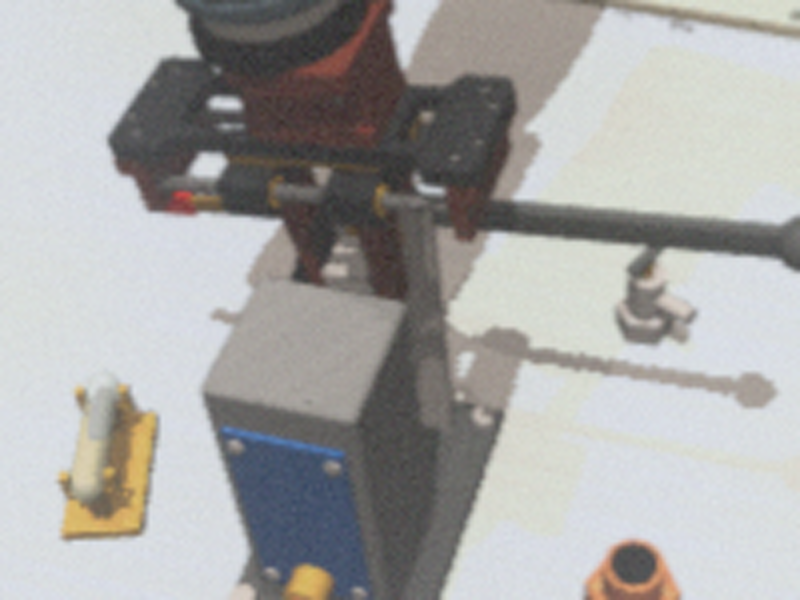

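The scene crop shows the lever raised nearly level, with the ball at the right edge near (804,244), the fingers on the bolt head and the pointer undisturbed. I'll measure the ball angle numerically.

Run:
```python
from h import *
from scipy import ndimage as nd
ex=np.array([np.cos(YAW),np.sin(YAW),0]);ey=np.array([-ex[1],ex[0],0]);O=HC
for n,c in(('scene',(160,205,365,400)),('top',(185,215,232,256))):
    g=cv2.cvtColor(vision.get_image(n),cv2.COLOR_RGB2GRAY)[c[0]:c[1],c[2]:c[3]]
    m=cv2.morphologyEx((g<90).astype(np.uint8),cv2.MORPH_OPEN,cv2.getStructuringElement(2,(7,7)))
    l,k=nd.label(m);s=nd.sum(m,l,range(1,k+1));cy,cx=nd.center_of_mass(l==1+np.argmax(s))
    p=(cx+c[2],cy+c[0]);q=plane(n,[p],O-49.5*ex,ex)[0]-O
    print(n,p,s,'y',q@ey,'z',q[2],'ang',np.arctan2(q[2],q@ey))
print(readout.get_obs()['grasp_force'])
```

```text
scene (np.float64(376.1505376344086), np.float64(180.98924731182797)) [186.] y 205.64881424402765 z 23.055832595541574 ang 0.11164643260364855
top (np.float64(247.04864864864865), np.float64(201.21621621621622)) [185.] y 212.1579669697478 z 35.493452736924496 ang 0.16576219319019997
29.999300837516785
```

```bash
python3 -c "
from workcell import close_job
print(close_job())"
```

```text
the job is handed in; nothing more can be done
None
```

I handed the job in with the bolt head still gripped at 30 N and the lever raised to about 0.11 rad, matching the pointer's 0.115 rad (scene camera; the top view, a poorer fit, gave 0.17); the judge returned no verdict.

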